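# Clear the offcuts from the trim saw

### The arm

A 6-joint arm with a two-finger parallel gripper is mounted at the origin on the work surface. World frame = base frame: x ahead of the robot, y to its left, z up, the work surface at z = 0. Lengths are in m, angles in rad, forces in N, time in s.
With the tool pointing down it reaches from about 0.35 to 0.975 m from the base axis. Payload 4.9 kg.
Tool frame: the origin (TCP) lies midway between the tips of the shut fingers; the grasp point (between the pads) lies manip.grip_depth behind it (manip.grip_depth is the distance from the TCP to the grasp point, in m); z points along the fingers, x is the direction in which the jaws open and shut, and the axes are right-handed (so a half turn about z gives the same grasp; the last joint's range is limited). The gripper opens to 85 mm and grips with 20 to 120 N. Pads are 22 mm wide; open, the fingers measure 114 mm over their backs; the gripper's body (76 mm by 85 mm) begins 54 mm behind the grasp point. The pads swing forward as they close: fully open they stand 13 mm farther back than shut.
Start: joints at [-1.389, 0.053, 1.613, -0, 1.476, -0.119], TCP at [0.185, -0.597, 0.231] pointing down, gripper open.
Joint ranges: [-3.01, 3.01], [-1.01, 2.22], [0.06, 2.58], [-1.02, 4.17], [0.09, 2.62], [-3.14, 3.14]. Speed limits (rad/s): [2.57, 2.57, 3.14, 3.14, 3.14, 3.14].

### API

Orientations are given as a unit quaternion [w, x, y, z].
In Python, from plant import state, grab_frame, ticket, manip gives the robot as it stands.
- The arm moves only by the tool carry_out, never from a script. Its argument "moves" is a list that holds one entry, the list of rows, each a list of 7 numbers: the turn, a rotation vector about the tool's x, y, z each as a share of 5 degrees, from -1 to 1, then the shift along the tool's x, y, z each as a share of 0.04 m, from -1 to 1, then the gripper command: -1 is shut, 1 is fully open, values between are in proportion. A call has 1 to 8 rows; each row shifts and turns the commanded pose from where the row before left it, along the tool's axes as they then stand; what a row does not reach is not made up. A row lasts 1/12 s, in which the tool goes at most 41.7 mm and 7.16 degrees, less where a joint would pass 70% of its speed; a pose out of reach is approached as far as the arm can. A call with a number of a shift or a turn outside -1 to 1 is refused whole. A call with a gripper value outside its range is refused whole. The fingers move at their own pace and stop on an object; the grip force is fixed at half the most. Time passes only in rows, so rows that do not move let the fingers close. It gives the time, the measured TCP pose, the force and the opening at its end, in the units of the state.
- state(): the state, without advancing time (a new reading comes with each control period).
- grab_frame(name): name is "scene" or "top" or "wrist"; returns a dict with "frame" (384x512x3 uint8, red, green, blue), "z_map" (384x512 float32, m along the optical axis (not along the pixel's ray), 0 where there is no reading), "K" (3x3 intrinsics, pixels), "world_from_camera" (4x4, takes a point from camera to world coordinates); the wrist camera has in their place "hand_eye" (4x4, takes a point from camera to tool coordinates, whose origin is the TCP and whose axes are the tool frame's). Camera axes: x right, y down, z forward; pixel columns grow to the right and rows downward; lengths in m; the calibration is good to about 2 mm. A picture is of the moment at which its call begins: read the wrist's pose just before it.
- ticket.job_done(): hands the job in, once; it reports no verdict.
The state is a dict: "time": time; "joint_pos": joint angles; "joint_vel": joint speeds; "joint_efforts": joint torques, N m; "tool_pos": TCP position; "tool_rot": TCP orientation; "contact_force": force on the tool from outside, world axes, zero at the start; "ft_torque": the same for the moment, N m; "gripper_width": opening from 0.0 (shut) to 1.0 (fully open).
Only numpy, scipy, OpenCV 4.12 (cv2) and the standard library are available. Lean on these libraries where they do the work, as an engineer would, in place of code of your own. Each camera call takes 0.05 s, during which the arm holds its last target.

### The job

Get the trim saw ready for the next job: slacken the thumb screw on the rip fence's collar, slide the fence along its rail all the way to the end away from the blade, and nip the screw up tight again. Then take the scraper and sweep all five ceramic offcuts across the saw table into the steel pan at its outfeed edge - their edges are sharp, so keep fingers off them - and stand the scraper back upright in its tray. Leave everything else on the bench where it is.

Things in the scene. Friction and masses are not known exactly. Their poses are not given: they have to be found in the camera images.
- saw: Trim saw, fixed: navy housing under a flat aluminium table 300 (x) by 250 mm (y), surface 120 mm above the bench. Origin on the bench under the table's centre. x: across the blade; y: along it, from the operator's edge (-125) to the outfeed edge (+125 mm); z up. A round guide rail runs along x outside the operator's edge, at y = -145 mm; rail and end brackets are below the table surface.
- fence (a joint): Rip fence on its rail, m: 0 nearest the blade, grows as it moves away from it (to the saw's -x), 0.140 at the rail's end. A bar 14 mm thick along y (-115 to +107 mm) at saw x = 8 mm minus this value, top 25 mm above the table; its collar (37 mm diameter) rides on the rail. Screw tight: holds against some 20 N; slack: slides with 1.5 N, stays where left, can be drawn along by the screw's head.
- screw (a joint): Angle of the thumb screw in rad: 0 is tight (start), grows counter-clockwise seen from above, stops at 1.5. From 0.85 on the collar is free; from 0.35 down it is clamped. Turning takes less than 0.1 N m and it stays where it is left.
- screw_grip (a point): Centre of the thumb screw's head: an upright black paddle 36 mm long, 10 mm thick, 26 mm tall, on the vertical screw axis over the collar (saw x = 8 mm minus the fence's value, y = -145 mm), 173 mm above the bench. Its x axis lies along the paddle's 36 mm and turns with the screw (along the saw's x when tight); z up.
- guard_top (a point): Top centre of the fixed clear blade guard on the saw table, 46 mm above the table, at saw x = 100 mm: the guard is 26 mm wide (x 87 to 113) and 140 mm long (y -70 to 70). Next to it at y 69 to 104 mm a steel bracket (x 89 to 111) reaches 57 mm above the table.
- pan_floor (a point): Open steel pan under the table's outfeed edge, fixed to the saw: 200 (x) by 150 mm (y) outside, 4 mm walls, rim 85 mm above the bench. The point is the centre of its inner floor, 4 mm above the bench, at x = 35, y = 180 mm from the saw's origin; axes as the saw's. The table edge overhangs its near wall by 20 mm.
- scraper_grip (a point): Hand scraper (the sweeping tool), about 200 g: a straight head 112 mm long (x) and 26 mm thick (y), rubber soled, 37 mm high, with an upright square black grip 24 by 24 mm on its middle, 103 mm tall in all. It stands on its sole. The point is on the grip, 75 mm above the sole; x along the head, z up.
- tool_tray: Shallow white tray, fixed, the scraper's place: 150 mm (x) by 70 mm (y) outside, 3 mm walls 12 mm high, floor 3 mm thick. Origin under its centre, on the bench. It stands left or right of the saw. The scraper's head lies along its x.
- offcut1_center (a point): Offcut, cream ceramic, about 20 g, loose on the saw table between the fence and the blade guard: block 22 x 15 x 13 mm. Its origin is at its centre, half-way up.
- offcut2_center (a point): Offcut, cream ceramic, about 20 g, loose on the saw table between the fence and the blade guard: block 20 x 16 x 14 mm. Its origin is at its centre, half-way up.
- offcut3_center (a point): Offcut, cream ceramic, about 20 g, loose on the saw table between the fence and the blade guard: round slug 18 mm diameter, 13 mm high. Its origin is at its centre, half-way up.
- offcut4_center (a point): Offcut, cream ceramic, about 20 g, loose on the saw table between the fence and the blade guard: block 18 x 18 x 12 mm. Its origin is at its centre, half-way up.
- offcut5_center (a point): Offcut, cream ceramic, about 20 g, loose on the saw table between the fence and the blade guard: round slug 18 mm diameter, 13 mm high. Its origin is at its centre, half-way up.
- slice1: Finished ceramic disc, 38 mm diameter, 8 mm thick, in the grey sample tray (150 x 110 mm). Leave.
- slice2: Second finished disc, like the first, in the same tray. Leave.
- dressing_stick: Grey blade-dressing stick 12 x 75 x 12 mm on the saw table beyond the guard. Leave.
- spanner: Steel spanner, 150 mm, on the bench to the right of the saw. Leave.
- caliper: Digital caliper, 165 mm, on the bench before the pan. Leave.
There are look-alikes about, which are no part of the job. Leave any yellow look-alike of the part that bears scraper_grip alone.

How it is judged:
By the outcome, as a careful person would: the job done as asked, in the order asked, and still so for the second after the job is handed in, with the robot touching nothing.
It also fails if it takes over 72 s, if anything falls off the work surface, if the arm or the gripper's body presses on something with over 40 N, if the wrist force passes 120 N, or if a joint passes its speed limit or range.

## Working session

There is one attempt and no reset: what is moved stays moved. The work goes in short steps, Python scripts to look and compute and a tool call to move; the robot and the scene stay as the last step left them, time stands still between calls to the robot, and variables do not carry over. Pictures are saved under pics/ and viewed, and the job is handed in when it is done.

Besides the shell and the picture viewer there is one more tool, called after "Emit:" as name(argument=value, ...) on one line, values as JSON. carry_out: Moves the arm, as the interface text tells. Shift numbers are shares of 0.04 m and turn numbers shares of 5 degrees, none past 1 either way. Its arguments: {"type":"object","properties":{"moves":{"type":"array"}},"required":["moves"]}

```bash
mkdir -p pics; ls
cat > h.py <<'E'
import numpy as np, cv2
from plant import state, grab_frame, ticket, manip
def save(n,f): cv2.imwrite('pics/'+n,cv2.cvtColor(f,cv2.COLOR_RGB2BGR))
E
python3 - <<'E'
from h import *
print(state(), manip.grip_depth, [a for a in dir(manip) if a[0]!='_'])
for n in ("scene","top","wrist"):
    g=grab_frame(n); save(n+'0.png',g['frame']); np.savez('pics/'+n+'0.npz',**g)
    print(n,g['K'].tolist(),(g.get('world_from_camera') if n!='wrist' else g['hand_eye']).round(4).tolist())
E
```

```text
pics
{'time': 0.0, 'joint_pos': array([-1.38899766e+00,  5.33529960e-02,  1.61427796e+00, -2.59068130e-05,
        1.47600642e+00, -1.18958793e-01]), 'joint_vel': array([-9.95356612e-04,  6.12936090e-05, -3.17852885e-03,  7.99710171e-04,
       -1.93135973e-04,  1.47868888e-03]), 'joint_efforts': array([-1.36506169e-03, -3.93677938e+01, -3.70177209e+01, -2.31283093e-04,
        6.94130940e-03,  6.93903985e-06]), 'tool_pos': array([ 0.18505774, -0.59632674,  0.230075  ]), 'tool_rot': array([-6.90450598e-04,  8.05060482e-01, -5.93191854e-01, -7.54097000e-04]), 'contact_force': array([ 0.05550555, -0.12305443, -0.09860904]), 'ft_torque': array([-0.01177135,  0.00095826, -0.04569821]), 'gripper_width': 1.0020451502934649} 0.0187 ['IKError', 'grip_depth']
scene [[422.99525836369327, 0.0, 249.4070626878467], [0.0, 422.99525836369327, 185.3489297933426], [0.0, 0.0, 1.0]] [[-0.5451, 0.6432, -0.5377, 1.2446], [0.8382, 0.4319, -0.3332, 0.4227], [0.0179, -0.6323, -0.7745, 1.185], [0.0, 0.0, 0.0, 1.0]]
top [[397.39078032532507, 0.0, 258.6409163736172], [0.0, 397.39078032532507, 192.38239544911357], [0.0, 0.0, 1.0]] [[-0.0062, -0.999, 0.0446, 0.4774], [-1.0, 0.0064, 0.0045, -0.0367], [-0.0048, -0.0445, -0.999, 1.2154], [0.0, 0.0, 0.0, 1.0]]
wrist [[318.8382418866883, 0.0, 255.9142194120892], [0.0, 318.8382418866883, 187.15381714268693], [0.0, 0.0, 1.0]] [[1.0, -0.0004, 0.0007, 0.0004], [0.0002, 0.9523, 0.305, -0.0786], [-0.0007, -0.305, 0.9523, -0.1426], [0.0, 0.0, 0.0, 1.0]]
```

View pics/top0.png

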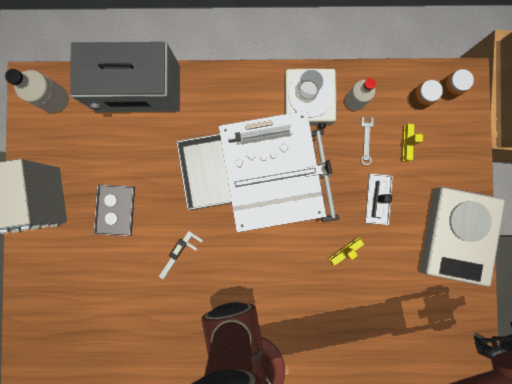

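View pics/scene0.png

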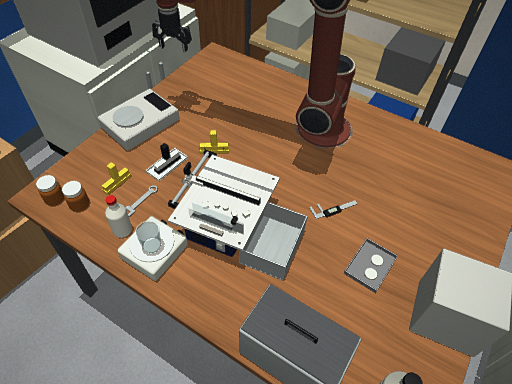

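View pics/wrist0.png

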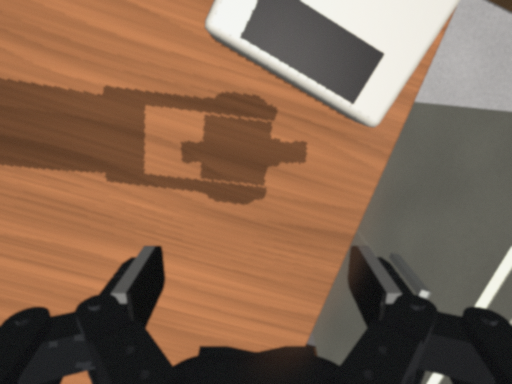

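The top view shows the saw table at about (272,172), with the pan on its left at (207,172), the guard and blade at the upper side (262,132), the fence bar at (275,178) and the screw at about (323,169). Scraper candidates are the black-gripped one in the white tray at (380,198), the yellow look-alike at (410,142) and the yellow look-alike at (347,251). I choose the one in the tray and will check it in a crop.

Run:
```python
from h import *
g=np.load('pics/top0.npz'); f=g['frame']
c=f[105:240,170:430]; save('crop1.png',cv2.resize(c,None,fx=3,fy=3,interpolation=cv2.INTER_CUBIC))
g2=np.load('pics/scene0.npz'); c=g2['frame'][130:280,140:320]; save('crop2.png',cv2.resize(c,None,fx=4,fy=4,interpolation=cv2.INTER_CUBIC))
```

```text
(no output)
```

View pics/crop1.png

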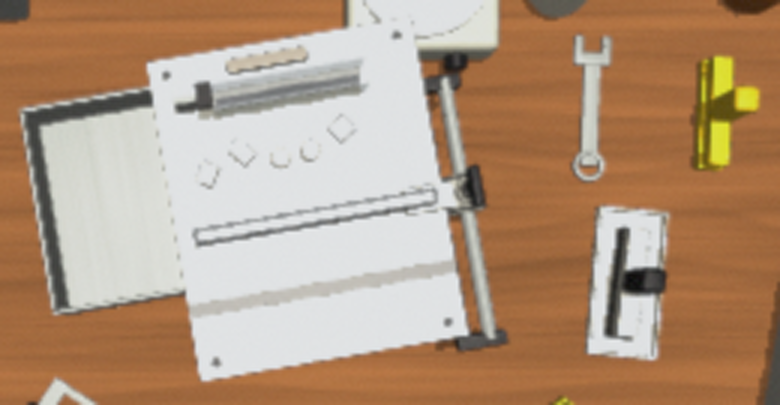

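View pics/crop2.png

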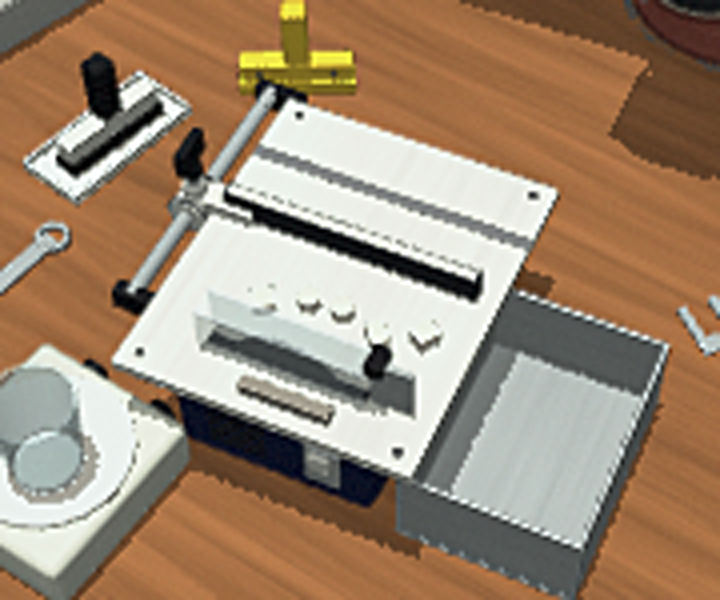

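The crops confirm it: the scraper with the black grip stands in the white tray, crop (635,280), and both yellow ones are separate. The offcuts are at crop1 (207,173), (242,152), (280,157), (310,150) and (342,128).

```bash
cat >> h.py <<'E'
def cloud(g):
    K=g['K'];T=g['world_from_camera'];z=g['z_map'];v,u=np.mgrid[:z.shape[0],:z.shape[1]]
    P=np.stack([(u-K[0,2])/K[0,0]*z,(v-K[1,2])/K[1,1]*z,z],-1)
    W=P@T[:3,:3].T+T[:3,3]; W[z==0]=np.nan; return W
def ray(g,u,v,h,T=None):
    K=g['K'];T=g['world_from_camera'] if T is None else T
    d=T[:3,:3]@np.array([(u-K[0,2])/K[0,0],(v-K[1,2])/K[1,1],1]);o=T[:3,3]
    return o+d*(h-o[2])/d[2]
E
python3 - <<'E'
from h import *
g=np.load('pics/top0.npz'); W=cloud(g); f=g['frame'].astype(int)
Z=W[...,2]
roi=np.zeros(Z.shape,bool); roi[105:240,215:335]=1
m=roi&(Z>.108)&(Z<.132)&(f.min(-1)>150)
print('table z',np.median(Z[m]))
n,l,s,c=cv2.connectedComponentsWithStats(m.astype('u1')); i=1+s[1:,4].argmax(); m=(l==i)
cn=max(cv2.findContours(m.astype('u1'),0,2)[0],key=cv2.contourArea)
pts=np.array([ray(g,*p,.12)[:2] for p in cn[:,0]],np.float32)
r=cv2.minAreaRect(pts); print('table',r, cv2.boxPoints(r).round(4).tolist())
for p in [(148,63),(410,20),(468,338),(203,380)]:
    print(ray(g,p[0]/3+170-.33,p[1]/3+105-.33,.12).round(4))
# tray
roi[:]=0; roi[165:230,355:405]=1
m=roi&(f.min(-1)>150)
cn=max(cv2.findContours(m.astype('u1'),0,2)[0],key=cv2.contourArea)
pts=np.array([ray(g,*p,.012)[:2] for p in cn[:,0]],np.float32); r=cv2.minAreaRect(pts); print('tray',r)
m=roi&(Z>.085); q=W[m]; print('grip top',q.mean(0),q.min(0),q.max(0),m.sum())
m=roi&(Z>.028)&(Z<.07); q=W[m]; r=cv2.minAreaRect(q[:,:2].astype(np.float32)); print('head',r,np.median(q[:,2]))
roi[:]=0; roi[155:185,315:340]=1
m=roi&(Z>.165); q=W[m]; print('screw',q.mean(0),q.min(0),q.max(0),cv2.minAreaRect(q[:,:2].astype(np.float32)))
E
```

```text
table z 0.11966974475846581
table ((0.5874300003051758, -0.07414276897907257), (0.29883408546447754, 0.2619994878768921), 9.51031494140625) [[0.41839998960494995, 0.030400000512599945], [0.4616999924182892, -0.2280000001192093], [0.7563999891281128, -0.17870000004768372], [0.713100016117096, 0.07970000058412552]]
[0.7127 0.0773 0.12  ]
[ 0.7511 -0.1659  0.12  ]
[ 0.4564 -0.2156  0.12  ]
[0.4194 0.0274 0.12  ]
tray ((0.5092319846153259, -0.39451998472213745), (0.06892046332359314, 0.1491319239139557), 84.32670593261719)
grip top [ 0.50877583 -0.38905948  0.10270704] [ 0.49772256 -0.40337724  0.08589895] [ 0.52085849 -0.37895407  0.10867902] 82
head ((0.5086998343467712, -0.3898634910583496), (0.022527793422341347, 0.10753698647022247), 81.23407745361328) 0.039403542524668156
screw [ 0.58970887 -0.21320002  0.18261677] [ 0.57239246 -0.220564    0.16920891] [ 0.60672404 -0.2070113   0.18900694] ((0.589867115020752, -0.21413323283195496), (0.03479265421628952, 0.0099022900685668), 8.5281982421875)
```

```bash
cat >> h.py <<'E'
from scipy.spatial.transform import Rotation as R
C=np.array([.5849,-.0692]); A=np.radians(9.55)
def s2w(x,y): c,s=np.cos(A),np.sin(A); return C+np.array([c*x-s*y,s*x+c*y])
def w2s(p): c,s=np.cos(A),np.sin(A); d=np.asarray(p)[:2]-C; return np.array([c*d[0]+s*d[1],-s*d[0]+c*d[1]])
def rot(): q=state()['tool_rot']; return R.from_quat(q,scalar_first=True)
def yaw(): x=rot().as_matrix()[:,0]; return np.degrees(np.arctan2(x[1],x[0]))
def plan(p,yd=None):
    """rotation first (about tool z, also levelling), then shift in the rotated frame; prints totals in shares"""
    Rc=rot(); yd=yaw() if yd is None else yd; a=np.radians(yd)
    Rt=R.from_matrix(np.array([[np.cos(a),np.sin(a),0],[np.sin(a),-np.cos(a),0],[0,0,-1]]))
    rv=np.degrees((Rc.inv()*Rt).as_rotvec()); d=Rt.inv().apply(np.asarray(p)-state()['tool_pos'])
    n=int(np.ceil(max(np.linalg.norm(d)/.04,np.abs(d).max()/.04,.1))); nr=int(np.ceil(max(abs(rv).max()/5,.1)))
    print('rot deg',rv.round(2),'rows',nr,'per row',(rv/5/nr).round(3),'| shift mm',(d*1e3).round(1),'rows',n,'per row',(d/.04/n).round(3))
E
python3 - <<'E'
from h import *
g=np.load('pics/top0.npz'); f=g['frame']; 
print('screw saw',w2s([.5897,-.2135]))
for p in [(207,173),(242,152),(280,157),(310,150),(342,128)]:
    w=ray(g,p[0]/3+170-.33,p[1]/3+105-.33,.133); print(w.round(4),w2s(w).round(4))
plan([.5897,-.2135,.26],-80.45); print(yaw())
E
```

```text
screw saw [-0.01920708 -0.14309653]
[0.6083 0.0223 0.133 ] [0.0382 0.0864]
[ 0.6273 -0.0097  0.133 ] [0.0517 0.0516]
[ 0.6225 -0.0444  0.133 ] [0.0412 0.0182]
[ 0.6287 -0.0718  0.133 ] [ 0.0428 -0.0098]
[ 0.6487 -0.1012  0.133 ] [ 0.0576 -0.0421]
rot deg [-0.    0.09  7.68] rows 2 per row [-0.     0.009  0.768] | shift mm [-310.5 -462.6  -29.6] rows 14 per row [-0.555 -0.826 -0.053]
-72.76844812930719
```

Emit:
carry_out(moves=[[[0,0,0.77,0,0,-0.37,1],[0,0,0.77,0,0,-0.37,1],[0,0,0,-0.555,-0.826,0,1],[0,0,0,-0.555,-0.826,0,1],[0,0,0,-0.555,-0.826,0,1],[0,0,0,-0.555,-0.826,0,1],[0,0,0,-0.555,-0.826,0,1],[0,0,0,-0.555,-0.826,0,1]]])

```text
time: 0.82
tool_pos: [0.3595, -0.4311, 0.2606]
tool_rot: [-0.0, 0.763, -0.646, -0.0]
contact_force: [0.5, 0.4, -0.0]
gripper_width: 1.0
```

Emit:
carry_out(moves=[[[0,0,0,-0.555,-0.826,0,1],[0,0,0,-0.555,-0.826,0,1],[0,0,0,-0.555,-0.826,0,1],[0,0,0,-0.555,-0.826,0,1],[0,0,0,-0.555,-0.826,0,1],[0,0,0,-0.555,-0.826,0,1],[0,0,0,-0.555,-0.826,0,1],[0,0,0,0,0,0,1]]])

```text
time: 1.48
tool_pos: [0.5644, -0.2361, 0.2603]
tool_rot: [-0.001, 0.766, -0.643, -0.0]
contact_force: [-0.4, -0.1, -0.3]
gripper_width: 1.006
```

```bash
cat >> h.py <<'E'
def wrist(n):
    s=state(); T=np.eye(4); T[:3,:3]=rot().as_matrix(); T[:3,3]=s['tool_pos']; g=grab_frame('wrist'); g=dict(g); g['world_from_camera']=T@g['hand_eye']; save(n+'.png',g['frame']); np.savez('pics/'+n+'.npz',**g); return g
E
python3 - <<'E'
from h import *
s=state(); print(s['time'],s['tool_pos'],yaw(),s['gripper_width'])
g=wrist('w1'); W=cloud(g); Z=W[...,2]; f=g['frame'].astype(int)
d=np.hypot(W[...,0]-.5897,W[...,1]+.2135)
m=(d<.04)&(Z>.165)&(Z<.2); q=W[m]; print(m.sum(),q.mean(0),cv2.minAreaRect(q[:,:2].astype(np.float32)),np.percentile(q[:,2],[5,50,95]))
t=m&(Z>.181); q=W[t];print(cv2.minAreaRect(q[:,:2].astype(np.float32)))
E
```

```text
1.4833 [ 0.56444573 -0.2360869   0.2603451 ] -80.0875306238526 1.0057117655842562
768 [ 0.594748   -0.21634711  0.18456675] ((0.5933468341827393, -0.2164427787065506), (0.03558795526623726, 0.009955032728612423), 8.280884742736816) [0.17776611 0.1856273  0.18692766]
((0.5932816863059998, -0.21643951535224915), (0.03545988351106644, 0.009929841384291649), 8.280885696411133)
```

View pics/w1.png

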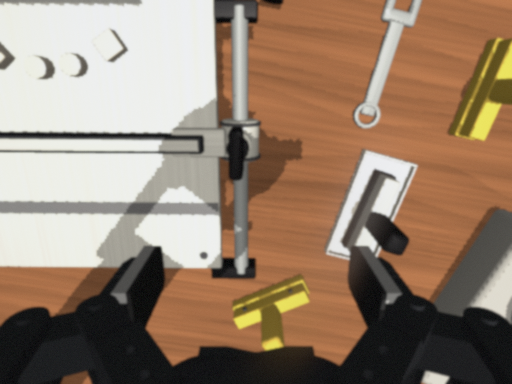

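The wrist view shows the paddle at (237,150) on the rail, with the scraper in its tray at (375,205). I'll go over the screw and look again once the arm is still.

Run:
```python
from h import *
plan([.592,-.215,.22],-81)
```

```text
rot deg [0.03 0.06 0.83] rows 1 per row [0.006 0.011 0.165] | shift mm [-18.4 -32.6  40.2] rows 2 per row [-0.231 -0.408  0.503]
```

Emit:
carry_out(moves=[[[0,0,0.16,-0.23,-0.41,0.5,1],[0,0,0,-0.23,-0.41,0.5,1],[0,0,0,0,0,0,1],[0,0,0,0,0,0,1]]])

```text
time: 1.87
tool_pos: [0.5892, -0.2177, 0.2188]
tool_rot: [0.001, 0.759, -0.651, -0.002]
contact_force: [-0.2, 0.7, 0.2]
gripper_width: 0.999
```

Run:
```python
from h import *
s=state(); print(s['time'],s['tool_pos'],yaw(),s['joint_vel'].round(3))
g=wrist('w2'); W=cloud(g); Z=W[...,2]
d=np.hypot(W[...,0]-.592,W[...,1]+.215)
m=(d<.04)&(Z>.181)&(Z<.2); q=W[m]; print(m.sum(),cv2.minAreaRect(q[:,:2].astype(np.float32)),np.percentile(q[:,2],[5,50,95]))
plan([.592,-.215,.157],-81)
```

```text
1.8667 [ 0.58916653 -0.21770951  0.21879751] -81.24953371704032 [-0.019 -0.033 -0.033 -0.004  0.001 -0.002]
912 ((0.5936519503593445, -0.2161140739917755), (0.03546394780278206, 0.00986679270863533), 8.942856788635254) [0.18318482 0.18566401 0.18687214]
rot deg [ 0.09  0.02 -0.29] rows 1 per row [ 0.017  0.003 -0.059] | shift mm [-3.  -2.9 63.5] rows 2 per row [-0.038 -0.036  0.794]
```

View pics/w2.png

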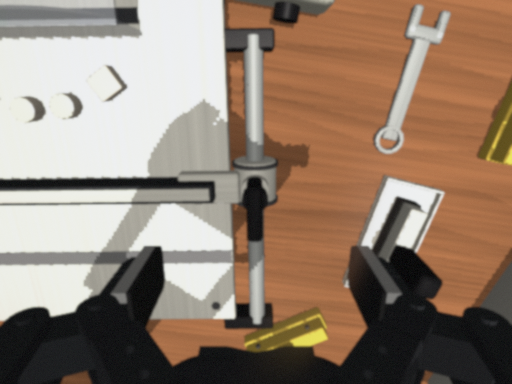

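The paddle is at (255,205) in view, measured at (0.5936, -0.2161) and angled about 9°. Next I descend to it and close.

Run:
```python
from h import *
plan([.5935,-.2158,.156],-80.7)
```

```text
rot deg [ 0.09  0.02 -0.59] rows 1 per row [ 0.017  0.003 -0.119] | shift mm [-2.  -4.2 64.5] rows 2 per row [-0.025 -0.053  0.806]
```

Emit:
carry_out(moves=[[[0.02,0,-0.12,-0.05,-0.1,0.5,1],[0,0,0,0,0,0.6,1],[0,0,0,0,0,0.5,1],[0,0,0,0,0,0,1],[0,0,0,0,0,0,0]]])

```text
time: 2.33
tool_pos: [0.5933, -0.2161, 0.1571]
tool_rot: [-0.0, 0.762, -0.648, 0.0]
contact_force: [-0.2, 0.8, 0.2]
gripper_width: 0.883
```

Emit:
carry_out(moves=[[[0,0,0,0,0,0,-1],[0,0,0,0,0,0,-1],[0,0,0,0,0,0,-1],[0,0,0,0,0,0,-1],[0,0,0,0,0,0,-1],[0,0,0,0,0,0,-1]]])

```text
time: 2.83
tool_pos: [0.5953, -0.2157, 0.1598]
tool_rot: [-0.001, 0.762, -0.647, 0.002]
contact_force: [-3.0, -2.5, 1.5]
gripper_width: 0.099
```

Run:
```python
from h import *
s=state(); print(s['time'],s['tool_pos'],yaw(),s['joint_vel'].round(3),s['contact_force'],s['ft_torque'],s['gripper_width'])
g=wrist('w3')
```

```text
2.8333 [ 0.59525899 -0.21567027  0.15983486] -80.65796570426848 [-0.002 -0.003 -0.013  0.006  0.022 -0.005] [-3.00875114 -2.51518597  1.51208067] [-1.10474621  0.46787258  0.19353978] 0.09877650229899583
```

View pics/w3.png

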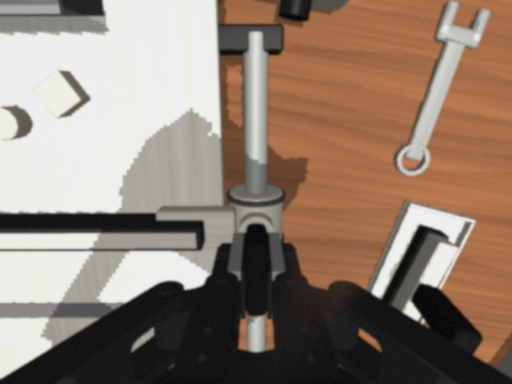

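The fingers hold the paddle, seen at (257,270). Now I turn it counter-clockwise.

Emit:
carry_out(moves=[[[0,0,-1,0,0,0,-1],[0,0,-1,0,0,0,-1],[0,0,-1,0,0,0,-1],[0,0,-1,0,0,0,-1],[0,0,-1,0,0,0,-1],[0,0,-1,0,0,0,-1],[0,0,-1,0,0,0,-1],[0,0,0,0,0,0,-1]]])

```text
time: 3.55
tool_pos: [0.596, -0.2146, 0.1599]
tool_rot: [-0.001, 0.922, -0.386, 0.003]
contact_force: [-0.1, 3.1, 6.6]
gripper_width: 0.103
```

Emit:
carry_out(moves=[[[0,0,-1,0,0,0,-1],[0,0,-1,0,0,0,-1],[0,0,-1,0,0,0,-1],[0,0,-1,0,0,0,-1],[0,0,-1,0,0,0,-1],[0,0,-1,0,0,0,-1],[0,0,-1,0,0,0,-1],[0,0,0,0,0,0,-1]]])

```text
time: 4.22
tool_pos: [0.5953, -0.2139, 0.1598]
tool_rot: [-0.001, 0.996, -0.091, 0.002]
contact_force: [-1.7, 6.0, 10.0]
gripper_width: 0.102
```

Run:
```python
from h import *
s=state(); print(s['time'],s['tool_pos'],yaw(),s['joint_vel'].round(3),s['contact_force'],s['ft_torque'],s['gripper_width'])
g=wrist('w4'); print(s2w(-.132,-.145))
u=s2w(-1,0)-C; plan(list(s['tool_pos'][:2]+u*.116)+[s['tool_pos'][2]])
```

```text
4.2167 [ 0.59527768 -0.21388931  0.15982173] -10.450216572762674 [-0.001  0.003  0.001 -0.001 -0.002  0.09 ] [-1.70117881  6.00964238 10.01625324] [0.82856902 0.39565362 0.05415338] 0.10164484458849293
[ 0.47878606 -0.23409036]
rot deg [-0.17 -0.22  0.  ] rows 1 per row [-0.033 -0.045  0.   ] | shift mm [-108.9   39.9    0. ] rows 3 per row [-0.908  0.333  0.   ]
```

View pics/w4.png

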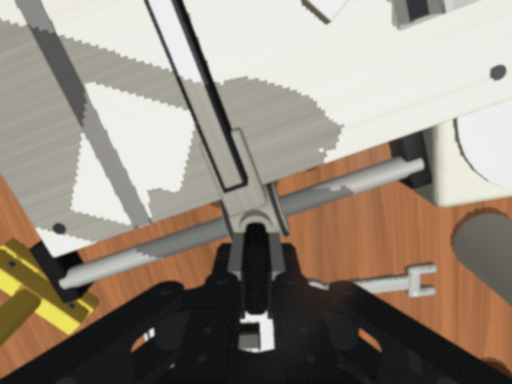

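The paddle turned with the fingers by about 70°, with the rail now running diagonally in view. I slide the fence about 104 mm first, then creep to the end stop.

Emit:
carry_out(moves=[[[0,0,0,-0.3,0.11,0,-1],[0,0,0,-0.47,0.17,0,-1],[0,0,0,-0.47,0.17,0,-1],[0,0,0,-0.47,0.17,0,-1],[0,0,0,-0.47,0.17,0,-1],[0,0,0,-0.24,0.09,0,-1],[0,0,0,0,0,0,-1]]])

```text
time: 4.85
tool_pos: [0.4922, -0.2312, 0.1599]
tool_rot: [-0.001, 0.996, -0.093, 0.002]
contact_force: [-2.4, 6.4, 10.8]
gripper_width: 0.1
```

Run:
```python
from h import *
s=state(); print(s['time'],s['tool_pos'],yaw(),s['contact_force'],s['ft_torque'],s['gripper_width'], w2s(s['tool_pos']),w2s([.5953,-.2139]))
g=wrist('w5')
```

```text
4.85 [ 0.49221991 -0.23115008  0.15990506] -10.688177873072622 [-2.41559887  6.41200287 10.76190936] [1.05696857 0.56387906 0.06708109] 0.10017016650868128 [-0.11826451 -0.14432926] [-0.01375105 -0.14442008]
```

View pics/w5.png

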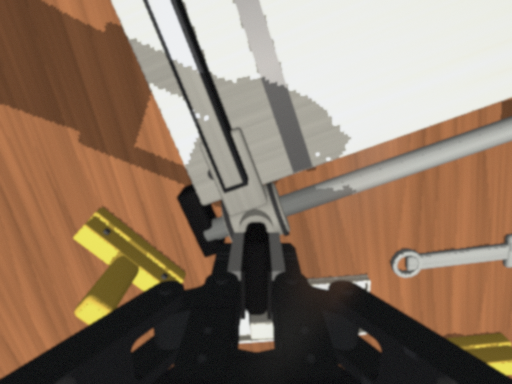

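The fence follows and the collar is near the end bracket at (200,215). I creep on in small steps and watch the force.

Emit:
carry_out(moves=[[[0,0,0,-0.1,0.035,0,-1],[0,0,0,-0.1,0.035,0,-1],[0,0,0,0,0,0,-1]]])

```text
time: 5.15
tool_pos: [0.4851, -0.2323, 0.1599]
tool_rot: [-0.001, 0.996, -0.093, 0.002]
contact_force: [-2.5, 6.0, 10.9]
gripper_width: 0.101
```

Emit:
carry_out(moves=[[[0,0,0,-0.07,0.025,0,-1],[0,0,0,0,0,0,-1]]])

```text
time: 5.32
tool_pos: [0.4826, -0.2328, 0.1599]
tool_rot: [-0.001, 0.996, -0.093, 0.003]
contact_force: [-1.4, 6.5, 11.8]
gripper_width: 0.103
```

Emit:
carry_out(moves=[[[0,0,0,-0.05,0.018,0,-1],[0,0,0,0,0,0,-1]]])

```text
time: 5.48
tool_pos: [0.4823, -0.2328, 0.1599]
tool_rot: [-0.002, 0.996, -0.093, 0.005]
contact_force: [6.4, 6.0, 6.9]
gripper_width: 0.096
```

Stop reached: the reaction rose to about 8 N along the rail. I turn the screw back while still seated against the stop.

Emit:
carry_out(moves=[[[0,0,0,-0.02,0.007,0,-1],[0,0,1,0,0,0,-1],[0,0,1,0,0,0,-1],[0,0,1,0,0,0,-1],[0,0,1,0,0,0,-1],[0,0,1,0,0,0,-1],[0,0,1,0,0,0,-1],[0,0,1,0,0,0,-1]]])

```text
time: 6.15
tool_pos: [0.4832, -0.2333, 0.16]
tool_rot: [-0.003, 0.921, -0.39, 0.007]
contact_force: [13.3, 5.4, 3.7]
gripper_width: 0.098
```

Emit:
carry_out(moves=[[[0,0,1,0,0,0,-1],[0,0,1,0,0,0,-1],[0,0,1,0,0,0,-1],[0,0,1,0,0,0,-1],[0,0,1,0,0,0,-1],[0,0,1,0,0,0,-1],[0,0,1,0,0,0,-1],[0,0,0,0,0,0,-1]]])

```text
time: 6.82
tool_pos: [0.4836, -0.2342, 0.16]
tool_rot: [-0.005, 0.762, -0.648, 0.007]
contact_force: [14.6, 2.1, 1.3]
gripper_width: 0.1
```

Run:
```python
from h import *
s=state(); print(s['time'],s['tool_pos'],yaw(),s['contact_force'],s['ft_torque'],s['gripper_width'], w2s(s['tool_pos']))
g=wrist('w6')
```

```text
6.8167 [ 0.48364461 -0.23420415  0.16000085] -80.75959273037611 [14.62060672  2.06020534  1.32473646] [ 0.31137457 -2.14400981  0.09847261] 0.09976845426261309 [-0.12722766 -0.14591828]
```

View pics/w6.png

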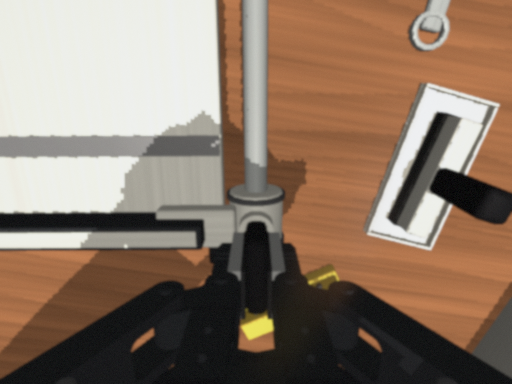

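The paddle is back in line with the rail, with its axis vertical at (257,265). One small nip more, then release and rise.

Emit:
carry_out(moves=[[[0,0,0.5,0,0,0,-1],[0,0,0.3,0,0,0,-1],[0,0,0,0,0,0,-1],[0,0,-0.2,0,0,0,0.5],[0,0,0,0,0,0,1],[0,0,0,0,0,0,1],[0,0,0,0,0,0,1],[0,0,0,0,0,0,1]]])

```text
time: 7.53
tool_pos: [0.4777, -0.2339, 0.156]
tool_rot: [-0.001, 0.745, -0.667, -0.0]
contact_force: [0.3, 0.6, -0.3]
gripper_width: 0.808
```

Emit:
carry_out(moves=[[[0,0,0,0,0,0,1],[0,0,0,0,0,-0.5,1],[0,0,0,0,0,-1,1],[0,0,0,0,0,-1,1],[0,0,0,0,0,0,1],[0,0,0,0,0,0,1]]])

```text
time: 8.03
tool_pos: [0.4794, -0.2351, 0.2604]
tool_rot: [-0.001, 0.745, -0.667, 0.004]
contact_force: [-0.4, 0.2, -0.5]
gripper_width: 1.001
```

Run:
```python
from h import *
s=state(); print(s['time'],s['tool_pos'],yaw(),s['contact_force'],s['gripper_width'])
g=wrist('w7'); W=cloud(g); Z=W[...,2]
d=np.hypot(W[...,0]-.48,W[...,1]+.2345)
m=(d<.04)&(Z>.181)&(Z<.2); q=W[m]; r=cv2.minAreaRect(q[:,:2].astype(np.float32)); print('screw',r, w2s(r[0]))
# scraper
d=np.hypot(W[...,0]-.509,W[...,1]+.389)
m=(d<.03)&(Z>.098)&(Z<.115); q=W[m]; print('grip top',m.sum(),cv2.minAreaRect(q[:,:2].astype(np.float32)),np.percentile(q[:,2],[5,50,95]))
m=(d<.07)&(Z>.03)&(Z<.05); q=W[m]; print('head',m.sum(),cv2.minAreaRect(q[:,:2].astype(np.float32)))
```

```text
8.0333 [ 0.47938829 -0.23513563  0.26043569] -83.68429705740361 [-0.36014472  0.15340363 -0.52018729] 1.000703677163772
screw ((0.48360222578048706, -0.23438458144664764), (0.03497360646724701, 0.010013128630816936), 9.656658172607422) [-0.12729939 -0.14608919]
grip top 622 ((0.5109477043151855, -0.3928525149822235), (0.02390316314995289, 0.023945380002260208), 81.51581573486328) [0.10081506 0.1053911  0.10698242]
head 1592 ((0.5107273459434509, -0.3926714062690735), (0.023871608078479767, 0.10813691467046738), 79.41059875488281)
```

View pics/w7.png

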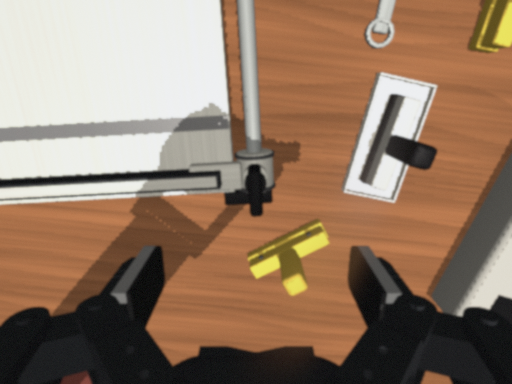

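The fence collar is against the end bracket at (250,180), and the paddle measures 9.66°, in line with the saw's x, so the screw is tight. I check the end position against the table edge, and measure the tray.

Run:
```python
from h import *
g=dict(np.load('pics/w7.npz')); W=cloud(g); Z=W[...,2]; f=g['frame'].astype(int)
S=(W[...,:2]-C)@np.array([[np.cos(A),-np.sin(A)],[np.sin(A),np.cos(A)]])
near=(S[...,1]<.0)&(S[...,1]>-.11)&(S[...,0]>-.17)&(S[...,0]<0)
for n,lo,hi in(('bar',.138,.155),('table',.112,.127)):
    m=near&(Z>lo)&(Z<hi); 
    for a,b in((-.11,-.09),(-.08,-.06),(-.05,-.03)):
        k=m&(S[...,1]>a)&(S[...,1]<b); print(n,a,k.sum(),np.percentile(S[k][:,0],[0.5,50,99.5]).round(4) if k.sum() else '')
m=(f.min(-1)>150)&(np.hypot(W[...,0]-.51,W[...,1]+.39)<.11)&(Z<.03)
cn=max(cv2.findContours(m.astype('u1'),0,2)[0],key=cv2.contourArea)
pts=np.array([ray(g,*p,.012)[:2] for p in cn[:,0]],np.float32); print('tray',cv2.minAreaRect(pts),cv2.contourArea(cn))
plan([.511,-.3927,.16],-99)
g=dict(np.load('pics/top0.npz'))
t=dict(grab_frame('top')); save('top1.png',t['frame']); np.savez('pics/top1.npz',**t)
c=t['frame'][105:240,170:430]; save('crop3.png',cv2.resize(c,None,fx=3,fy=3,interpolation=cv2.INTER_CUBIC))
```

```text
bar -0.11 419 [-0.1344 -0.1266 -0.1205]
bar -0.08 414 [-0.1346 -0.1265 -0.1205]
bar -0.05 421 [-0.1347 -0.1263 -0.1204]
table -0.11 3423 [-0.1452 -0.054  -0.0006]
table -0.08 3532 [-0.1451 -0.0565 -0.0005]
table -0.05 3521 [-0.145  -0.0561 -0.0005]
tray ((0.5118962526321411, -0.3967725336551666), (0.07102230936288834, 0.15049315989017487), 84.18730163574219) 3204.0
rot deg [-0.2  -0.05 15.32] rows 4 per row [-0.01  -0.002  0.766] | shift mm [151.2 -57.   97.7] rows 5 per row [ 0.756 -0.285  0.488]
```

View pics/crop3.png

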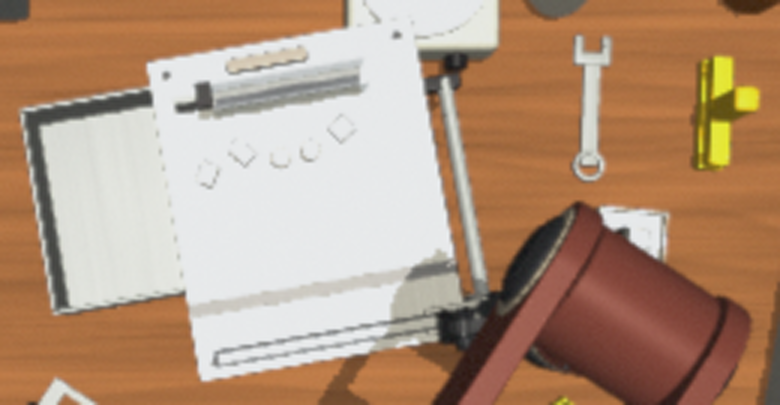

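Measured against the table edge, the bar's centre is 132.5 mm minus 5 mm from the edge origin, which puts the fence at 0.140: fully at the end. The five offcuts haven't moved in the top view. Next is the scraper.

Emit:
carry_out(moves=[[[0,0,0.77,0,0,0,1],[0,0,0.77,0,0,0,1],[0,0,0.77,0,0,0,1],[0,0,0.77,0,0,0,1],[0,0,0,0.756,-0.285,0.3,1],[0,0,0,0.756,-0.285,0.3,1],[0,0,0,0.756,-0.285,0.5,1],[0,0,0,0.756,-0.285,0.5,1]]])

```text
time: 8.8
tool_pos: [0.5036, -0.3614, 0.1899]
tool_rot: [0.001, -0.649, 0.761, 0.001]
contact_force: [0.7, 0.2, -0.3]
gripper_width: 0.999
```

Emit:
carry_out(moves=[[[0,0,0,0.756,-0.285,0.5,1],[0,0,0,0,0,0,1],[0,0,0,0,0,0,1]]])

```text
time: 9.05
tool_pos: [0.5085, -0.3918, 0.1669]
tool_rot: [0.0, -0.648, 0.761, 0.004]
contact_force: [0.4, 0.6, -0.3]
gripper_width: 0.997
```

```bash
sed -i 's/^C=np.*;/C=np.array([.5899,-.0695]);/' h.py
python3 - <<'E'
from h import *
s=state(); print(s['time'],s['tool_pos'],yaw(),s['joint_vel'].round(3))
g=wrist('w8'); W=cloud(g); Z=W[...,2]
d=np.hypot(W[...,0]-.511,W[...,1]+.3927)
m=(d<.03)&(Z>.098)&(Z<.115); q=W[m]; r=cv2.minAreaRect(q[:,:2].astype(np.float32)); print('grip top',m.sum(),r)
m=(d<.07)&(Z>.03)&(Z<.05); q=W[m]; print('head',m.sum(),cv2.minAreaRect(q[:,:2].astype(np.float32)))
plan([.511,-.3927,.06],-99)
E
```

```text
9.05 [ 0.50849347 -0.39184652  0.1669277 ] -99.18683297469579 [ 0.028 -0.072 -0.014  0.007  0.009  0.002]
grip top 1114 ((0.5119118690490723, -0.39362233877182007), (0.023762894794344902, 0.023378441110253334), 81.60520935058594)
head 1601 ((0.5113572478294373, -0.3933231234550476), (0.023565039038658142, 0.10794956237077713), 79.59580993652344)
rot deg [ 0.16  0.24 -0.12] rows 1 per row [ 0.033  0.047 -0.024] | shift mm [  0.9  -1.8 109.4] rows 3 per row [ 0.007 -0.015  0.912]
```

View pics/w8.png

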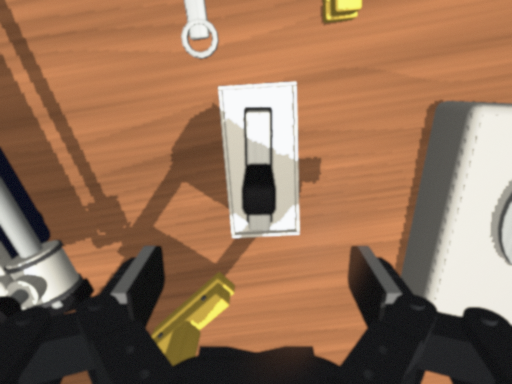

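The chosen scraper is in the white tray at (258,190); the yellow ones at (190,320) and (340,10) are clear of the gripper. I descend and grip.

Emit:
carry_out(moves=[[[0.03,0.04,0,0.03,-0.07,0.7,1],[0,0,0,0,0,0.8,1],[0,0,0,0,0,0.75,1],[0,0,0,0,0,0.42,1],[0,0,0,0,0,0,1],[0,0,0,0,0,0,0]]])

```text
time: 9.6
tool_pos: [0.5134, -0.3929, 0.0659]
tool_rot: [0.0, -0.649, 0.76, -0.002]
contact_force: [0.3, -0.2, 0.5]
gripper_width: 0.881
```

Emit:
carry_out(moves=[[[0,0,0,0,0,0,-1],[0,0,0,0,0,0,-1],[0,0,0,0,0,0,-1],[0,0,0,0,0,0,-1],[0,0,0,0,0,0,-1],[0,0,0,0,0,0,-1]]])

```text
time: 10.1
tool_pos: [0.5145, -0.3948, 0.0678]
tool_rot: [0.001, -0.649, 0.761, -0.004]
contact_force: [-0.0, 1.6, 5.5]
gripper_width: 0.272
```

Run:
```python
from h import *
s=state(); print(s['time'],s['tool_pos'],yaw(),s['contact_force'],s['gripper_width'])
g=wrist('w9')
```

```text
10.1 [ 0.51451433 -0.3948462   0.06784325] -99.07195875399192 [-0.04224201  1.56472377  5.54182805] 0.27248020183874183
```

View pics/w9.png

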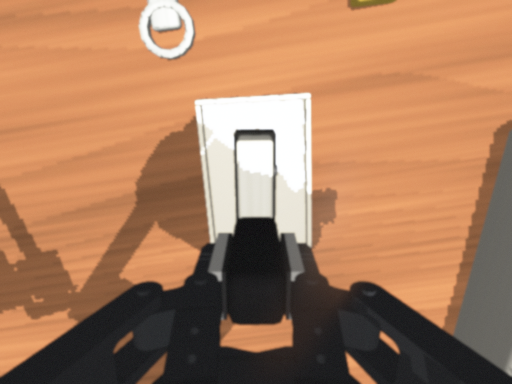

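The black grip is held between the fingers, at (257,270). Lift and carry it to the start of the sweep.

Emit:
carry_out(moves=[[[0,0,0,0,0,-0.4,-1],[0,0,0,0,0,-0.8,-1],[0,0,0,0,0,-1,-1],[0,0,0,0,0,-1,-1],[0,0,0,0,0,-1,-1],[0,0,0,0,0,-0.9,-1],[0,0,0,0,0,0,-1],[0,0,0,0,0,0,-1]]])

```text
time: 10.82
tool_pos: [0.5138, -0.3946, 0.2736]
tool_rot: [0.0, -0.649, 0.761, -0.006]
contact_force: [-0.6, 0.4, -2.5]
gripper_width: 0.273
```

Run:
```python
from h import *
s=state(); print(s['time'],s['tool_pos'],yaw(),s['contact_force'],s['gripper_width'])
w=s2w(.024,-.088); print(w); plan([w[0],w[1],.265],-80.45)
```

```text
10.8167 [ 0.51376902 -0.39457836  0.27361277] -99.07465462356386 [-0.62614386  0.39623387 -2.51619613] 0.27297118979874235
[ 0.62816731 -0.15229863]
rot deg [ -0.47  -0.47 -18.62] rows 4 per row [-0.024 -0.023 -0.931] | shift mm [-219.9 -153.     8.6] rows 7 per row [-0.786 -0.546  0.031]
```

Emit:
carry_out(moves=[[[-0.02,-0.02,-0.93,0,0,0,-1],[-0.02,-0.02,-0.93,0,0,0,-1],[-0.02,-0.02,-0.93,0,0,0,-1],[-0.02,-0.02,-0.93,0,0,0,-1],[0,0,0,-0.6,-0.42,0,-1],[0,0,0,-0.786,-0.546,0,-1],[0,0,0,-0.786,-0.546,0,-1],[0,0,0,-0.786,-0.546,0,-1]]])

```text
time: 11.48
tool_pos: [0.5736, -0.2615, 0.2665]
tool_rot: [0.0, 0.763, -0.646, -0.005]
contact_force: [-0.1, -0.4, -1.6]
gripper_width: 0.273
```

Emit:
carry_out(moves=[[[0,0,0,-0.786,-0.546,0,-1],[0,0,0,-0.786,-0.546,0,-1],[0,0,0,-0.786,-0.546,0,-1],[0,0,0,-0.18,-0.13,0,-1],[0,0,0,0,0,0,-1],[0,0,0,0,0,0,-1]]])

```text
time: 11.98
tool_pos: [0.6265, -0.1511, 0.2678]
tool_rot: [0.001, 0.764, -0.645, -0.004]
contact_force: [-0.0, -0.4, -1.6]
gripper_width: 0.275
```

Run:
```python
from h import *
s=state(); print(s['time'],s['tool_pos'],yaw(),s['contact_force'],s['gripper_width'],w2s(s['tool_pos']))
g=wrist('w10')
W=cloud(g); S=(W[...,:2]-C)@np.array([[np.cos(A),-np.sin(A)],[np.sin(A),np.cos(A)]])
m=(W[...,2]>.225)&(W[...,2]<.25)&(abs(S[...,0]-.03)<.1); print(m.sum(), cv2.minAreaRect(S[m].astype(np.float32)) if m.sum()>5 else '')
w=s2w(.024,-.088); plan([w[0],w[1],.188],-80.45)
```

```text
11.9833 [ 0.62646121 -0.15110027  0.26778341] -80.40682575614494 [-0.00735935 -0.41026113 -1.59676027] 0.2749708436691574 [ 0.02251636 -0.0865352 ]
3017 ((0.04958903044462204, -0.08677595108747482), (0.023507948964834213, 0.04649585485458374), 88.90826416015625)
rot deg [ 0.33  0.27 -0.04] rows 1 per row [ 0.066  0.053 -0.009] | shift mm [ 0.6 -1.7 80.3] rows 3 per row [ 0.005 -0.014  0.669]
```

View pics/w10.png

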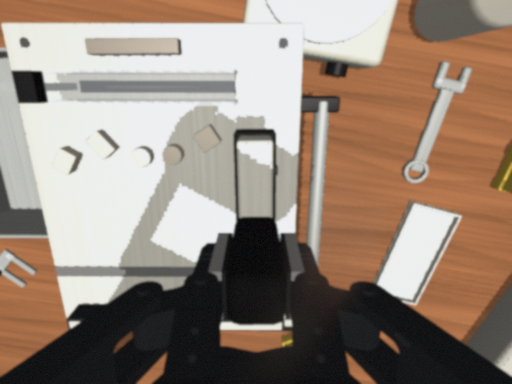

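The head is level at (255,170) in view and clear behind all five offcuts, at (68,158) to (207,137). Lower it, shifted 5 mm towards the guard.

Emit:
carry_out(moves=[[[0.06,0.05,0,0.01,-0.16,0.5,-1],[0,0,0,0,0,0.7,-1],[0,0,0,0,0,0.5,-1],[0,0,0,0,0,0.27,-1],[0,0,0,0,0,0,-1],[0,0,0,0,0,0,-1]]])

```text
time: 12.53
tool_pos: [0.6332, -0.1517, 0.1911]
tool_rot: [-0.001, 0.763, -0.646, 0.0]
contact_force: [-0.3, 0.9, -1.4]
gripper_width: 0.272
```

Run:
```python
from h import *
s=state(); print(s['time'],s['tool_pos'],yaw(),s['contact_force'],s['gripper_width'],w2s(s['tool_pos']))
t=dict(grab_frame('scene')); save('sc1.png',cv2.resize(t['frame'][120:290,140:330],None,fx=4,fy=3.5,interpolation=cv2.INTER_CUBIC))
w=s2w(.0265,.124); plan([w[0],w[1],.1865],-80.45)
```

```text
12.5333 [ 0.63321443 -0.15170786  0.19110277] -80.55282124862619 [-0.31986309  0.90815692 -1.38528566] 0.2715602193446514 [ 0.02907519 -0.08825478]
rot deg [-0.22 -0.08 -0.09] rows 1 per row [-0.044 -0.016 -0.017] | shift mm [-212.4    3.4    6.2] rows 6 per row [-0.885  0.014  0.026]
```

View pics/sc1.png

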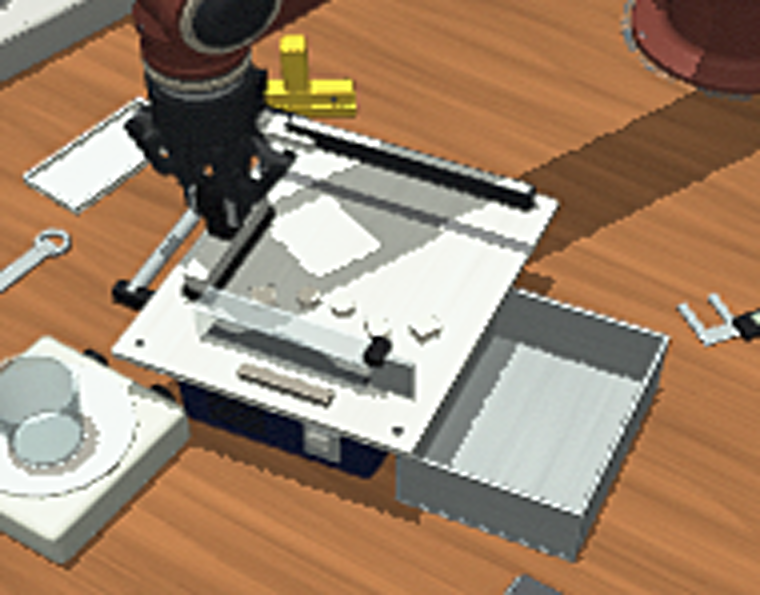

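The head is just above the table behind the offcuts, with its end beside the guard at (190,290) and clear of it. I lower it 3 mm and begin the sweep.

Emit:
carry_out(moves=[[[-0.04,0,0,0,0.05,0.08,-1],[0,0,0,-0.2,0,0,-1],[0,0,0,-0.35,0,0,-1],[0,0,0,-0.35,0,0,-1],[0,0,0,-0.35,0,0,-1],[0,0,0,-0.35,0,0,-1],[0,0,0,-0.35,0,0,-1],[0,0,0,-0.35,0,0,-1]]])

```text
time: 13.25
tool_pos: [0.6165, -0.0586, 0.1887]
tool_rot: [0.0, 0.764, -0.646, 0.0]
contact_force: [0.1, -1.2, -1.5]
gripper_width: 0.272
```

Run:
```python
from h import *
s=state(); print(s['time'],s['tool_pos'],yaw(),s['contact_force'],s['gripper_width'],w2s(s['tool_pos']))
wrist('w11')
w=s2w(.0265,.124); plan([w[0],w[1],.1875],-80.45)
```

```text
13.25 [ 0.61646876 -0.05856495  0.18867873] -80.42000160954828 [ 0.07170912 -1.17797989 -1.50777882] 0.27152574051266215 [0.02801477 0.00637553]
rot deg [0.03 0.1  0.13] rows 1 per row [0.007 0.02  0.026] | shift mm [-115.     1.5    1. ] rows 3 per row [-0.959  0.013  0.008]
```

View pics/w11.png

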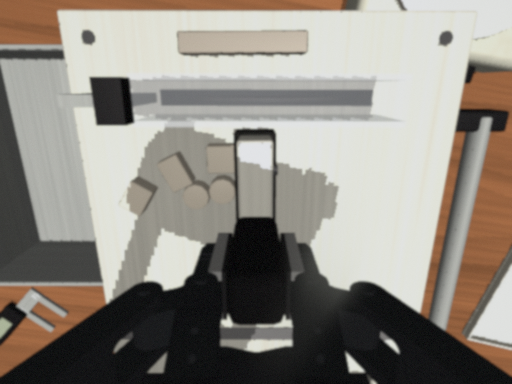

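All five offcuts are ahead of the head, at (140,195), (176,172), (197,194), (222,189) and (221,157). I continue over the edge.

Emit:
carry_out(moves=[[[0,0,0,-0.35,0,0,-1],[0,0,0,-0.35,0,0,-1],[0,0,0,-0.35,0,0,-1],[0,0,0,-0.35,0,0,-1],[0,0,0,-0.35,0,0,-1],[0,0,0,-0.35,0,0,-1],[0,0,0,-0.35,0,0,-1],[0,0,0,-0.35,0,0,-1]]])

```text
time: 13.97
tool_pos: [0.5976, 0.0519, 0.1881]
tool_rot: [0.0, 0.763, -0.646, -0.0]
contact_force: [0.0, -0.1, -2.4]
gripper_width: 0.276
```

Emit:
carry_out(moves=[[[0,0,0,-0.2,0,0,-1],[0,0,0,0,0,0,-1],[0,0,0,0,0,0,-1],[0,0,0,0,0,0,-1]]])

```text
time: 14.3
tool_pos: [0.5968, 0.0578, 0.1881]
tool_rot: [0.001, 0.763, -0.646, -0.0]
contact_force: [0.1, -0.3, -1.8]
gripper_width: 0.271
```

Run:
```python
from h import *
s=state(); print(s['time'],s['tool_pos'],yaw(),s['contact_force'],s['gripper_width'],w2s(s['tool_pos']))
g=wrist('w12')
t=dict(grab_frame('scene')); a=cv2.resize(t['frame'][120:290,140:330],None,fx=3,fy=3,interpolation=cv2.INTER_CUBIC); save('sc2.png',a)
```

```text
14.3 [0.59676301 0.05783484 0.18809174] -80.47671584141048 [ 0.10582352 -0.32586965 -1.78944686] 0.27127430158226046 [0.0278938 0.1244315]
```

View pics/sc2.png

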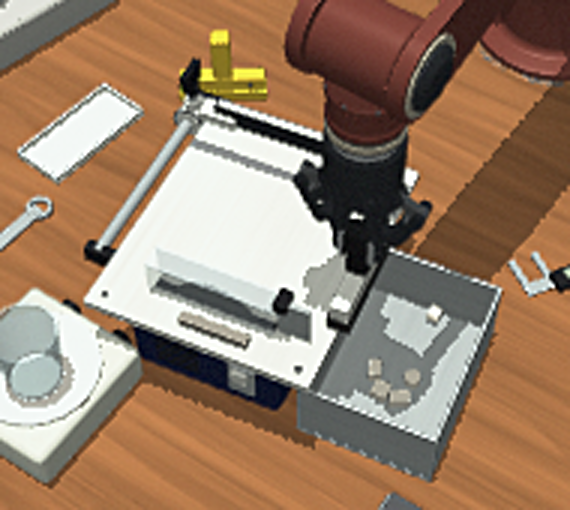

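View pics/w12.png

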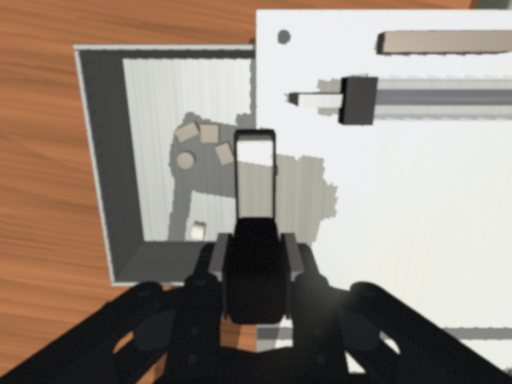

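All five offcuts lie in the pan: wrist view (187,131), (209,132), (186,160), (224,153) and (198,231). Lift and carry the scraper back.

Emit:
carry_out(moves=[[[0,0,0,0,0,-0.5,-1],[0,0,0,0,0,-0.9,-1],[0,0,0,0,0,-0.7,-1],[0,0,0,0,0,0,-1],[0,0,0.8,0,0,0,-1],[0,0,0.8,0,0,0,-1],[0,0,0.8,0,0,0,-1],[0,0,0.67,0,0,0,-1]]])

```text
time: 15.07
tool_pos: [0.5967, 0.0575, 0.2715]
tool_rot: [-0.001, -0.669, 0.744, 0.0]
contact_force: [-0.4, -0.8, -2.4]
gripper_width: 0.27
```

Run:
```python
from h import *
s=state(); print(s['time'],s['tool_pos'],yaw(),s['contact_force'],s['gripper_width'])
plan([.514,-.397,.27],-95.8)
```

```text
15.0667 [0.59670167 0.05749926 0.27152322] -96.06299733412031 [-0.37335641 -0.78464752 -2.44503606] 0.27021828880813453
rot deg [ 0.08 -0.05 -0.26] rows 1 per row [ 0.016 -0.01  -0.053] | shift mm [460.5  36.3   1.5] rows 12 per row [0.959 0.076 0.003]
```

Emit:
carry_out(moves=[[[0,0,0,0.5,0.04,0,-1],[0,0,0,0.95,0.075,0,-1],[0,0,0,0.95,0.075,0,-1],[0,0,0,0.95,0.075,0,-1],[0,0,0,0.95,0.075,0,-1],[0,0,0,0.95,0.075,0,-1],[0,0,0,0.95,0.075,0,-1],[0,0,0,0.95,0.075,0,-1]]])

```text
time: 15.73
tool_pos: [0.5443, -0.2263, 0.2719]
tool_rot: [-0.001, -0.67, 0.742, 0.0]
contact_force: [0.5, 0.1, -1.6]
gripper_width: 0.275
```

Emit:
carry_out(moves=[[[0,0,0,0.95,0.075,0,-1],[0,0,0,0.95,0.075,0,-1],[0,0,0,0.95,0.075,0,-1],[0,0,0,0.95,0.075,0,-1],[0,0,0,0.4,0.04,0,-1],[0,0,0,0,0,0,-1],[0,0,0,0,0,0,-1]]])

```text
time: 16.32
tool_pos: [0.5141, -0.3906, 0.2717]
tool_rot: [-0.0, -0.669, 0.743, 0.001]
contact_force: [0.4, 1.5, -2.1]
gripper_width: 0.272
```

Run:
```python
from h import *
s=state(); print(s['time'],s['tool_pos'],yaw(),s['contact_force'],s['gripper_width'])
g=wrist('w13'); plan([.514,-.397,.09],-95.8)
```

```text
16.3167 [ 0.5141172  -0.39059913  0.27165356] -95.94927857047884 [ 0.35669948  1.47216021 -2.14289925] 0.2721789298610938
rot deg [ 0.07  0.04 -0.05] rows 1 per row [ 0.015  0.007 -0.011] | shift mm [  7.5  -0.2 181.9] rows 5 per row [ 0.037 -0.001  0.91 ]
```

View pics/w13.png

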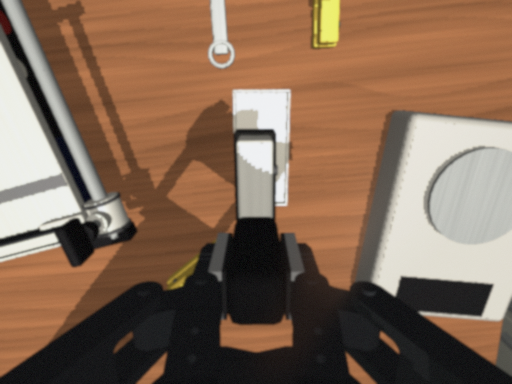

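The head is parallel to and over the tray (262,150), about 7 mm off, to be corrected during the descent.

Emit:
carry_out(moves=[[[0,0,0,0.19,0,0.5,-1],[0,0,0,0,0,0.9,-1],[0,0,0,0,0,0.9,-1],[0,0,0,0,0,0.9,-1],[0,0,0,0,0,0.8,-1],[0,0,0,0,0,0.4,-1],[0,0,0,0,0,0,-1],[0,0,0,0,0,0,-1]]])

```text
time: 17.03
tool_pos: [0.5139, -0.3957, 0.0957]
tool_rot: [-0.0, -0.671, 0.742, 0.001]
contact_force: [-0.0, 0.2, -1.4]
gripper_width: 0.276
```

Run:
```python
from h import *
s=state(); print(s['time'],s['tool_pos'],yaw(),s['contact_force'],s['gripper_width'])
g=wrist('w14'); plan([.514,-.397,.0685],-95.8)
```

```text
17.0333 [ 0.51393185 -0.3957008   0.09572417] -95.71949150536548 [-0.0409449   0.1545911  -1.39879364] 0.27570383477749394
rot deg [-0.04 -0.09  0.06] rows 1 per row [-0.008 -0.019  0.013] | shift mm [ 0.1  0.9 29.4] rows 1 per row [0.002 0.023 0.736]
```

View pics/w14.png

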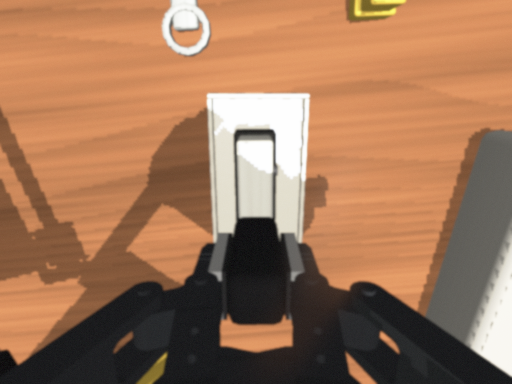

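The head sits centred within the tray walls: head 236-275 px against tray 208-308 px. Lower it gently until it touches.

Emit:
carry_out(moves=[[[0,0,0,0,0,0.3,-1],[0,0,0,0,0,0.25,-1],[0,0,0,0,0,0.08,-1],[0,0,0,0,0,0,-1]]])

```text
time: 17.42
tool_pos: [0.5132, -0.3969, 0.07]
tool_rot: [-0.001, -0.67, 0.742, 0.001]
contact_force: [-0.3, -0.0, -2.5]
gripper_width: 0.268
```

Emit:
carry_out(moves=[[[0,0,0,0,0,0.04,-1],[0,0,0,0,0,0,-1]]])

```text
time: 17.58
tool_pos: [0.5139, -0.3977, 0.0699]
tool_rot: [-0.0, -0.67, 0.742, -0.0]
contact_force: [1.0, 1.0, -0.9]
gripper_width: 0.273
```

Emit:
carry_out(moves=[[[0,0,0,0,0,0.05,-1],[0,0,0,0,0,0,-1]]])

```text
time: 17.75
tool_pos: [0.5142, -0.398, 0.0682]
tool_rot: [-0.0, -0.67, 0.742, -0.001]
contact_force: [0.6, 0.3, -2.0]
gripper_width: 0.27
```

Emit:
carry_out(moves=[[[0,0,0,0,0,0.03,-1],[0,0,0,0,0,0,-1]]])

```text
time: 17.92
tool_pos: [0.5141, -0.3981, 0.0681]
tool_rot: [-0.001, -0.67, 0.742, -0.0]
contact_force: [-2.6, 1.5, 5.4]
gripper_width: 0.273
```

Contact (+5 N). Open slowly, wait, then rise.

Emit:
carry_out(moves=[[[0,0,0,0,0,0,-0.2],[0,0,0,0,0,0,0.2],[0,0,0,0,0,0,0.6],[0,0,0,0,0,0,1],[0,0,0,0,0,0,1],[0,0,0,0,0,0,1],[0,0,0,0,0,0,1],[0,0,0,0,0,0,1]]])

```text
time: 18.58
tool_pos: [0.5139, -0.3975, 0.0665]
tool_rot: [-0.001, -0.67, 0.742, 0.0]
contact_force: [0.1, 0.6, -0.5]
gripper_width: 0.996
```

Emit:
carry_out(moves=[[[0,0,0,0,0,-0.4,1],[0,0,0,0,0,-0.8,1],[0,0,0,0,0,-1,1],[0,0,0,0,0,-1,1],[0,0,0,0,0,-0.8,1],[0,0,0,0,0,0,1]]])

```text
time: 19.08
tool_pos: [0.517, -0.4003, 0.2372]
tool_rot: [0.0, -0.67, 0.742, -0.008]
contact_force: [0.5, -1.3, 1.0]
gripper_width: 0.999
```

Emit:
carry_out(moves=[[[0,0,0,0.8,0.5,0,1],[0,0,0,0.8,0.5,0,1],[0,0,0,0.8,0.5,0,1],[0,0,0,0.8,0.5,0,1],[0,0,0,0.8,0.5,0,1],[0,0,0,0,0,0,1],[0,0,0,0,0,0,1]]])

```text
time: 19.67
tool_pos: [0.3968, -0.5478, 0.2262]
tool_rot: [-0.0, -0.669, 0.743, 0.0]
contact_force: [0.1, 0.6, -0.5]
gripper_width: 1.0
```

Run:
```python
from h import *
s=state(); print(s['time'],s['tool_pos'],s['contact_force'],s['gripper_width'])
t=dict(grab_frame('top')); W=cloud(t); Z=W[...,2]
d=np.hypot(W[...,0]-.51,W[...,1]+.392)
for a,b,r in((.098,.115,.03),(.03,.05,.07)):
    m=(d<r)&(Z>a)&(Z<b); q=W[m]; print(m.sum(),cv2.minAreaRect(q[:,:2].astype(np.float32)),np.median(q[:,2]))
q=W[155:240,300:345][...,:].reshape(-1,3); q=q[(q[:,2]>.165)&(q[:,2]<.2)]; print('screw',cv2.minAreaRect(q[:,:2].astype(np.float32)))
save('top2.png',cv2.resize(t['frame'][100:250,160:430],None,fx=2.9,fy=2.9,interpolation=cv2.INTER_CUBIC))
t=dict(grab_frame('scene')); save('sc3.png',cv2.resize(t['frame'][100:300,20:340],None,fx=2.5,fy=2.5,interpolation=cv2.INTER_CUBIC))
```

```text
19.6667 [ 0.39679323 -0.54777377  0.2262013 ] [ 0.07822185  0.56544996 -0.4546908 ] 1.0002902511147305
73 ((0.5077294111251831, -0.3942064642906189), (0.024635178968310356, 0.023445939645171165), 75.72355651855469) 0.10428901131199986
226 ((0.5077914595603943, -0.3951837420463562), (0.022472433745861053, 0.10780438780784607), 83.68231964111328) 0.03918288276684079
screw ((0.4805200397968292, -0.23248817026615143), (0.03496863692998886, 0.010554318316280842), 8.02591323852539)
```

View pics/top2.png

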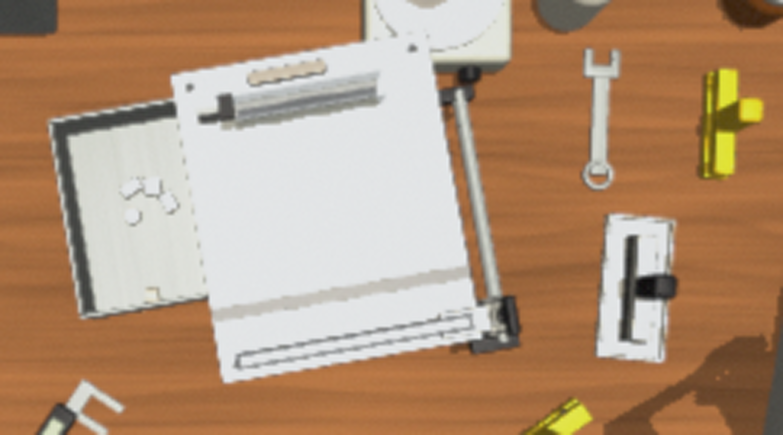

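View pics/sc3.png

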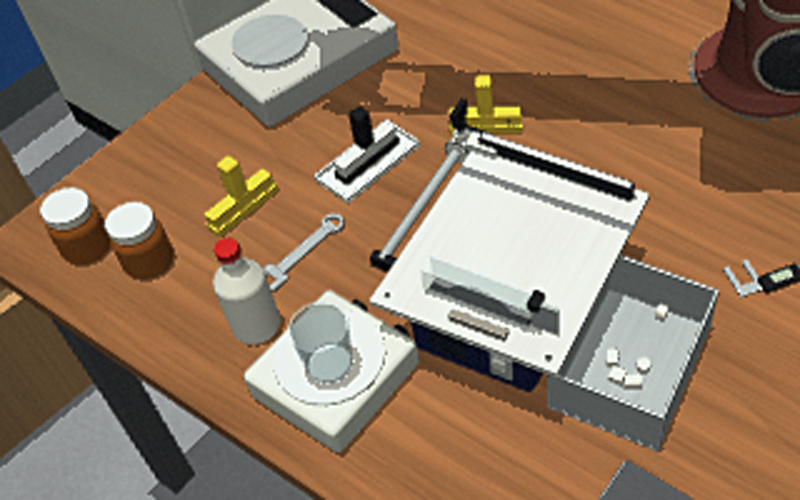

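The scraper stands upright in its tray, top crop (640,288). The five offcuts are in the pan around (145,200), with one at (152,295). The fence is at the rail's end at (490,330) with the paddle in line, and everything else is where it was. I'm handing in.

```bash
python3 -c "
from h import *
print(ticket.job_done())"
```

```text
the job is handed in; nothing more can be done
None
```

The job is done and handed in, about 20 s into the 72 s allowed; no verdict came back.

- **Fence:** I turned the thumb screw about 70° counter-clockwise and slid the fence until it met the end stop (reaction about 8 N). I then turned the screw back past its starting angle to nip it tight. Measured against the table edge, the bar sits at about 0.140 m. The paddle is in line with the saw's x to about 1.5°: it read 9.7° in the wrist camera and 8.0° in the top camera, against the saw's 9.55°.
- **Offcuts:** One sweep with the scraper put all five offcuts in the pan. The last pictures show five there and none on the table. The fingers never touched them.
- **Scraper:** It stands upright in its tray, parallel to it within about 1° and roughly centred.
- **Everything else:** The dressing stick, spanner, caliper and both yellow look-alikes look unmoved in the last pictures. The discs I left alone, but the last close-ups don't show them. The highest force I read was about 15 N.

**Disagreement:** The top and wrist cameras differed by about 3 to 5 mm in absolute position. I used the wrist camera for grasping, and no check failed.

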